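Take the dry beaker off the draining rack

ROBOT

A 6-joint arm with a two-finger parallel gripper is mounted at the origin on the work surface; the furniture and walls round the work are solid. World frame = base frame: x ahead of the robot, y to its left, z up, the work surface at z = 0. Lengths are in mm, angles in rad, forces in N, time in s.
With the tool pointing down it reaches from about 275 to 750 mm from the base axis. Payload 10.2 kg.
Tool frame: the origin (TCP) lies midway between the tips of the shut fingers; the grasp point (between the pads) lies 19 mm behind it; z points along the fingers, y is the line along which they close (so a half turn about z gives the same grasp; the last joint's range is limited). The gripper opens to 85 mm and grips with 20 to 120 N. Pads are 22 mm wide; open, the fingers measure 114 mm over their backs; the gripper's body (76 mm by 85 mm) begins 54 mm behind the grasp point. The pads swing forward as they close: fully open they stand 13 mm farther back than shut.
Start: joints at [0.958, 0.313, 1.498, -0, 1.331, -0.223], TCP at [199.515, 485.618, 231.294] pointing down, gripper open.
Joint ranges: [-2.94, 2.94], [-0.97, 2.17], [0.19, 2.56], [-1.23, 4.37], [0.02, 3.11], [-2.88, 2.88]. Speed limits (rad/s): [2.39, 2.39, 3.01, 3.14, 3.14, 3.14].

INTERFACE

Orientations are given as a unit quaternion [w, x, y, z].
In Python, from rig import ctrl, capture, camera_info gives the robot as it stands.
- The arm moves only by the tool apply_moves, never from a script. Its argument "targets" is a list of rows, each a list of 3 entries, a list of its own where there are three numbers: the finger opening in mm, from 0 to 85.4, then the shift along the world's x, y, z in mm, then the turn, a rotation vector about the world's x, y, z in degrees. In form: [[grip, [dx, dy, dz], [rx, ry, rz]], ...]. A call has 1 to 20 rows; each row is the pose to reach, as a shift and turn from the pose commanded when the call began; what a row does not reach only later rows make up. A row lasts 1/10 s, in which the tool goes at most 50 mm and 8.59 degrees, less where a joint would pass 70% of its speed; a pose out of reach is approached as far as the arm can. A call with a gripper value outside its range is refused whole. The fingers move at their own pace and stop on an object; "squeeze" is the grip in N (left out, the last holds). Time passes only in rows, so rows that repeat a pose let the fingers close. It gives the time, the measured TCP pose, the force, the opening and the grip force at its end, in the units of the state.
- ctrl.sense(): the state, without advancing time (a new reading comes with each control period).
- capture(name): name is "scene" or "top"; returns (picture, depth): 384x512x3 uint8, blue, green, red; 384x512 float32, mm along the optical axis (not along the pixel's ray), 0 where there is no reading.
- camera_info(name): a dict with "vfov" (degrees; the focal length in pixels is half the picture's height over the tangent of half this angle, whatever the lens; pixels are square), "cx", "cy" (the principal point, pixels), "extrinsics" (4x4, takes a point from camera to world coordinates). Camera axes: x right, y down, z forward; pixel columns grow to the right and rows downward; lengths in mm; the calibration is good to about 2 mm. A picture is of the moment at which its call begins. camera_info takes no time and is no camera call.
- ctrl.finish_job(): hands the job in; it is judged then, once.
The state is a dict: "time_s": time; "joints": joint angles; "dq": joint speeds; "tau": joint torques, N m; "eef_pos": TCP position; "ee_rot": TCP orientation; "force": force on the tool from outside, world axes, zero at the start; "wrist_torque": the same for the moment, N m; "grip_width": opening from 0.0 (shut) to 1.0 (fully open); "grip_force": force on a finger pad.
Only numpy, scipy, OpenCV 4.12 (cv2) and the standard library are available. Lean on these libraries where they do the work, as an engineer would, in place of code of your own. Each camera call takes 0.05 s, during which the arm holds its last target. There are 200 camera calls.

TASK

The small beaker on the drying rack is dry: lift it up and off its peg and set it down, without dropping it, standing mouth down inside the dark steel tray. Keep it mouth down on the way (never lay it on its side), and leave the larger beaker hanging on its peg and the wash bottle behind where it stands.

Things in the scene. Friction and masses are not known exactly. Their poses are not given: they have to be found in the camera images.
- small_beaker: smaller clear beaker, 45 g, 70 mm tall, 52 mm across at its closed bottom, widening to 60 at the mouth. Origin: outside centre of the closed bottom; z axis points out to the mouth (downward here). Hangs mouth down on an outer peg, bottom uppermost about 105 mm above the table, tilted 25 degrees like the peg (bottom nearer the robot); free after 70 mm along the peg. Grip across it near the bottom.
- large_beaker: the larger clear plastic beaker, 66 mm across (72 mm at the mouth), 85 mm tall, hanging mouth down on the other outer peg, 180 mm from the small one; to be left hanging. Origin and axes as for the small beaker.
- drying_rack: fixed white base 130 (x) x 270 (y) mm, 15 high, 6 mm ribs on front and back edges; three blue pegs in a row at y = -90, 0, +90 mm, the middle one empty. Pegs 24 mm thick, 110 long, leaning 25 degrees from upright to the rack's -x (the robot); tips at x = -26, z = 107 mm. Origin: centre of the underside. z up.
- tray: fixed shallow dark steel tray, 170 (x) x 230 (y) mm outside, rim 16 mm high, walls 3 mm. Origin: centre of the underside. z up.
- tray_in (a point): centre of the tray's inner floor; axes as the tray. The flat inside measures 164 x 224 mm.
- wash_bottle: wash bottle with blue cap and bent spout, 66 x 104 x 202 mm, behind the rack; bystander. Origin: centre of its underside.

How it is judged:
By the outcome, as a careful person would: the job done as asked, in the order asked, and still so for the second after the job is handed in, with the robot touching nothing.
It also fails if it takes over 40 s, if anything falls off the work surface, if the arm or the gripper's body presses on something with over 40 N, if the wrist force passes 120 N, or if a joint passes its speed limit or range.

## Working session

There is one attempt and no reset: what is moved stays moved. The work goes in short steps, Python scripts to look and compute and a tool call to move; the robot and the scene stay as the last step left them, time stands still between calls to the robot, and variables do not carry over. Pictures are saved under pics/ and viewed, at most 10 in all, crops included, and the job is handed in when it is done.

Besides the shell and the picture viewer there is one more tool, called after "Emit:" as name(argument=value, ...), one argument or row to a line, values as JSON. apply_moves: Moves the arm, as the interface text tells. Its arguments: {"type":"object","properties":{"targets":{"type":"array","items":{"type":"array"}},"squeeze":{"type":"number"}},"required":["targets"]}

```bash
mkdir -p pics && cat > h.py <<'E'
import numpy as np, cv2
from rig import ctrl, capture, camera_info
def cam(n):
    i=camera_info(n); return 192/np.tan(np.radians(i["vfov"])/2), i["cx"], i["cy"], np.array(i["extrinsics"])
def ray(n,u,v):
    f,cx,cy,E=cam(n); d=E[:3,:3]@np.array([(u-cx)/f,(v-cy)/f,1]); return E[:3,3],d
def onplane(n,u,v,z):
    o,d=ray(n,u,v); return o+d*(z-o[2])/d[2]
def proj(n,p):
    f,cx,cy,E=cam(n); q=E[:3,:3].T@(np.array(p,float)-E[:3,3]); return np.array([f*q[0]/q[2]+cx,f*q[1]/q[2]+cy])
def cloud(n,D):
    f,cx,cy,E=cam(n); v,u=np.mgrid[:384,:512]; P=np.stack([(u-cx)/f*D,(v-cy)/f*D,D],-1)
    return P@E[:3,:3].T+E[:3,3]
def tri(a,ua,b,ub):
    o1,d1=ray(a,*ua);o2,d2=ray(b,*ub)
    t=np.linalg.lstsq(np.stack([d1,-d2],1),o2-o1,rcond=None)[0]
    p,q=o1+d1*t[0],o2+d2*t[1]; return (p+q)/2,np.linalg.norm(p-q)
E
python3 - <<'E'
from h import *
for n in("scene","top"):
    im,D=capture(n); cv2.imwrite(f"pics/{n}0.png",im); np.savez(f"{n}0.npz",im=im,D=D)
    print(n,{k:(np.round(v,3).tolist() if k=="extrinsics" else v) for k,v in camera_info(n).items()})
s=ctrl.sense();print(s)
E
```

```text
scene {'vfov': 44.6004634734228, 'cx': 245.25846096217884, 'cy': 189.6667063520995, 'extrinsics': [[-0.997, 0.038, -0.064, 669.272], [0.072, 0.71, -0.7, 1012.625], [0.019, -0.703, -0.711, 1045.404], [0.0, 0.0, 0.0, 1.0]]}
top {'vfov': 49.691578009114316, 'cx': 258.9603817172932, 'cy': 187.46084631275787, 'extrinsics': [[-0.004, -0.999, 0.054, 537.53], [-1.0, 0.004, -0.001, 95.96], [0.0, -0.054, -0.999, 1104.252], [0.0, 0.0, 0.0, 1.0]]}
{'time_s': 0.1, 'joints': array([ 9.57595472e-01,  3.13396258e-01,  1.49832685e+00, -5.93185589e-06,
        1.33100276e+00, -2.23407475e-01]), 'dq': array([-0.00163174, -0.00053147, -0.00052664,  0.0005978 , -0.0011    ,
       -0.00250731]), 'tau': array([ 3.98897217e-03, -4.12900937e+01, -2.60144162e+01, -1.79006797e-04,
        2.96013939e-03,  9.48852448e-05]), 'eef_pos': array([199.38631526, 485.42912557, 230.80406914]), 'ee_rot': array([-2.27530040e-04,  1.93664458e-01,  9.81067662e-01, -5.18924024e-04]), 'force': array([ 0.08410178, -0.16874886, -0.83707704]), 'wrist_torque': array([-0.02028313,  0.04233916, -0.03312307]), 'grip_force': 0.0, 'grip_width': 0.9978656689759422}
```

View pics/scene0.png

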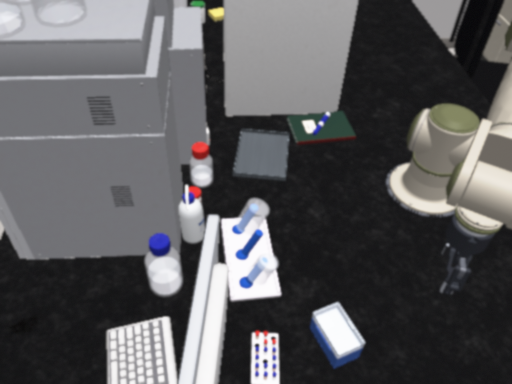

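View pics/top0.png

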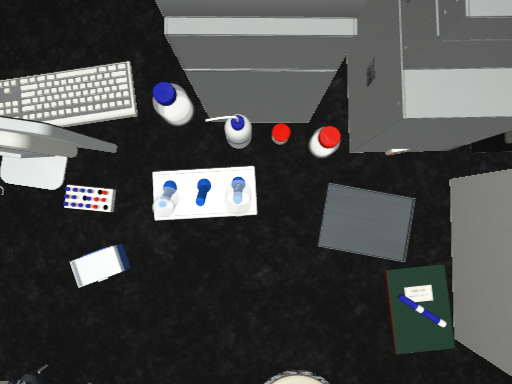

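The scene view shows the white rack at about (250,250), with beakers at about (258,210) and (265,265), and the tray at (262,155). In the top view the rack spans (153–257, 167–220), the beakers sit near (165,200) and (238,190), and the tray is at (367,222). I'll enlarge both views to tell the beakers apart.

```bash
python3 - <<'E'
from h import *
a=np.load("scene0.npz");b=np.load("top0.npz")
A=cv2.resize(a["im"][185:310,210:290],None,fx=4,fy=4,interpolation=cv2.INTER_CUBIC)
B=cv2.resize(b["im"][160:225,145:263],None,fx=4,fy=4,interpolation=cv2.INTER_CUBIC)
o=np.zeros((500,800,3),np.uint8);o[:A.shape[0],:A.shape[1]]=A;o[:B.shape[0],324:324+B.shape[1]]=B
cv2.imwrite("pics/z.png",o)
# tray & rack from masks
for n,z in(("top",b),):
    hsv=cv2.cvtColor(z["im"],cv2.COLOR_BGR2HSV); im=z["im"]
    w=((hsv[...,2]>200)&(hsv[...,1]<40)).astype(np.uint8); w[:155]=0;w[230:]=0;w[:,:148]=0;w[:,262:]=0
    w=cv2.morphologyEx(w,cv2.MORPH_CLOSE,np.ones((15,15)))
    c=max(cv2.findContours(w,0,2)[0],key=cv2.contourArea); r=cv2.minAreaRect(c);print("rack",r)
    P=np.array([onplane(n,*p,15) for p in cv2.boxPoints(r)]);print(P.round(1),P.mean(0).round(1))
    print("tray col",im[222,367],im[222,310])
    t=(im.min(2)>55).astype(np.uint8);t[:175]=0;t[268:]=0;t[:,:305]=0;t[:,425:]=0
    t[262:,385:]=0
    c=max(cv2.findContours(t,0,2)[0],key=cv2.contourArea); r=cv2.minAreaRect(c);print("tray",r)
    P=np.array([onplane(n,*p,16) for p in cv2.boxPoints(r)]);print(P.round(1),P.mean(0).round(1),np.linalg.norm(np.diff(P,axis=0),axis=1))
    C=cloud(n,z["D"]); print("tray floor",np.median(C[215:230,360:375],axis=(0,1)), "rack top",C[210:216,185:195].mean((0,1)))
    # blue pegs
for n,z,R in(("top",b,(165,220,150,258)),("scene",a,(195,300,220,282))):
    hsv=cv2.cvtColor(z["im"],cv2.COLOR_BGR2HSV)
    m=((hsv[...,0]>95)&(hsv[...,0]<125)&(hsv[...,1]>60)).astype(np.uint8);k=np.zeros_like(m);k[R[0]:R[1],R[2]:R[3]]=m[R[0]:R[1],R[2]:R[3]]
    for c in cv2.findContours(k,0,2)[0]:
        if cv2.contourArea(c)>15: print(n,[tuple(np.round(x,1)) for x in cv2.minAreaRect(c)[:2]],cv2.boundingRect(c))
E
```

```text
rack ((203.6761474609375, 192.83279418945312), (48.520851135253906, 102.8037338256836), 86.72950744628906)
[[639.1 379.8  15. ]
 [653.6 109.2  15. ]
 [526.  102.4  15. ]
 [511.7 371.3  15. ]] [582.6 240.6  15. ]
tray col [107 106  98] [28 27 27]
tray ((366.52801513671875, 222.0959930419922), (89.44271850585938, 64.93541717529297), 10.30484676361084)
[[ 442.3  -54.8   16. ]
 [ 609.2  -87.2   16. ]
 [ 566.2 -317.7   16. ]
 [ 400.  -283.4   16. ]] [ 504.4 -185.8   16. ] [170.01515829 234.44574983 169.70590799]
tray floor [ 503.96980948 -190.06751097    3.9535163 ] rack top [530.94054912 277.3625162   16.98916542]
top [(np.float64(162.3), np.float64(203.8)), (np.float64(5.7), np.float64(4.9))] (159, 201, 7, 6)
top [(np.float64(169.5), np.float64(188.0)), (np.float64(16.0), np.float64(13.0))] (163, 180, 14, 17)
top [(np.float64(203.1), np.float64(191.7)), (np.float64(13.2), np.float64(27.4))] (196, 178, 15, 28)
top [(np.float64(238.0), np.float64(190.0)), (np.float64(26.0), np.float64(12.0))] (232, 177, 13, 27)
scene [(np.float64(250.7), np.float64(277.6)), (np.float64(12.0), np.float64(25.9))] (239, 265, 22, 23)
scene [(np.float64(250.1), np.float64(244.9)), (np.float64(11.5), np.float64(35.6))] (236, 229, 27, 31)
scene [(np.float64(245.3), np.float64(219.7)), (np.float64(10.2), np.float64(33.6))] (232, 205, 25, 29)
```

View pics/z.png

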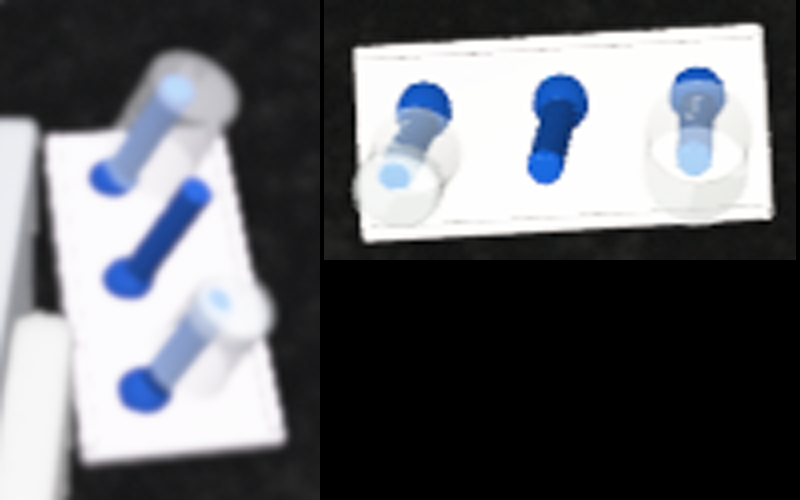

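Top view crop: the narrower beaker (bottom about 21 px across) is at full-image (164,206), so the left one, at +y, is the small beaker. The larger one is at about (238,199). In the scene view the small one's bottom is near (269,263). Next I'll measure its bottom disc in both views.

```bash
python3 - <<'E'
from h import *
a=np.load("scene0.npz");b=np.load("top0.npz")
yaw=np.radians(3.05);c,s=np.cos(yaw),np.sin(yaw)
R=np.array([[c,-s,0],[s,c,0],[0,0,1]]);o=np.array([582.6,240.6,0])
tip=o+R@[-26,90,107];ax=R@[-np.sin(np.radians(25)),0,np.cos(np.radians(25))]
print("tip",tip,"axis",ax)
for n in("top","scene"): print(n,"pred tip px",proj(n,tip),"mid tip",proj(n,o+R@[-26,0,107]))
print("tri disc",tri("top",(164,206.5),"scene",(269,263)))
C=cloud("top",b["D"]);print("top depth pts\n",C[198:216:3,156:174:4].round(0).tolist())
C=cloud("scene",a["D"]);print("scene pts\n",C[254:275:4,258:282:5].round(0).tolist())
def up(im,y0,y1,x0,x1,lo,hi):
    g=im[y0:y1,x0:x1].astype(float); g=np.clip((g-lo)/(hi-lo)*255,0,255).astype(np.uint8)
    g=cv2.resize(g,None,fx=10,fy=10,interpolation=cv2.INTER_CUBIC)
    for k in range(0,x1-x0,5): cv2.putText(g,str(x0+k),(k*10,8),0,.3,(0,0,255))
    for k in range(0,y1-y0,5): cv2.putText(g,str(y0+k),(0,k*10+4),0,.3,(0,0,255))
    return g
cv2.imwrite("pics/z2.png",np.hstack([up(b["im"],175,225,148,186,120,255),up(a["im"],240,290,236,278,120,255)]))
E
```

```text
tip [551.84816301 329.08912092 107.        ] axis [-0.42201962 -0.02248642  0.90630779]
top pred tip px [161.76564412 204.11704974] mid tip [199.17512665 201.9783796 ]
scene pred tip px [265.51839917 258.67350146] mid tip [260.13633325 230.62167643]
tri disc (array([544.19220148, 328.41661804,  87.64345153]), np.float64(4.210466532866435))
top depth pts
 [[[567.0, 344.0, 105.0], [566.0, 331.0, 119.0], [566.0, 322.0, 114.0], [567.0, 315.0, 104.0], [567.0, 308.0, 93.0]], [[559.0, 341.0, 113.0], [559.0, 332.0, 113.0], [559.0, 322.0, 116.0], [559.0, 312.0, 116.0], [559.0, 306.0, 100.0]], [[552.0, 341.0, 114.0], [552.0, 332.0, 111.0], [552.0, 323.0, 110.0], [552.0, 314.0, 109.0], [552.0, 305.0, 106.0]], [[545.0, 342.0, 110.0], [545.0, 333.0, 108.0], [545.0, 323.0, 110.0], [545.0, 314.0, 107.0], [545.0, 305.0, 105.0]], [[538.0, 343.0, 105.0], [538.0, 334.0, 105.0], [538.0, 96.0, 1104.0], [538.0, 314.0, 106.0], [538.0, 305.0, 105.0]], [[531.0, 344.0, 101.0], [531.0, 334.0, 104.0], [530.0, 325.0, 100.0], [530.0, 315.0, 104.0], [530.0, 306.0, 98.0]]]
scene pts
 [[[559.0, 244.0, 13.0], [557.0, 319.0, 112.0], [544.0, 314.0, 105.0], [516.0, 234.0, -4.0], [502.0, 235.0, -4.0]], [[570.0, 325.0, 106.0], [558.0, 330.0, 111.0], [545.0, 326.0, 105.0], [532.0, 322.0, 98.0], [503.0, 248.0, -4.0]], [[571.0, 337.0, 106.0], [560.0, 343.0, 114.0], [547.0, 340.0, 108.0], [534.0, 335.0, 100.0], [520.0, 330.0, 92.0]], [[571.0, 342.0, 96.0], [560.0, 352.0, 109.0], [548.0, 353.0, 110.0], [535.0, 349.0, 103.0], [508.0, 279.0, 3.0]], [[571.0, 347.0, 86.0], [560.0, 354.0, 95.0], [548.0, 355.0, 96.0], [535.0, 354.0, 93.0], [509.0, 289.0, -1.0]], [[572.0, 354.0, 80.0], [560.0, 356.0, 81.0], [547.0, 355.0, 78.0], [525.0, 311.0, 13.0], [510.0, 303.0, 0.0]]]
```

View pics/z2.png

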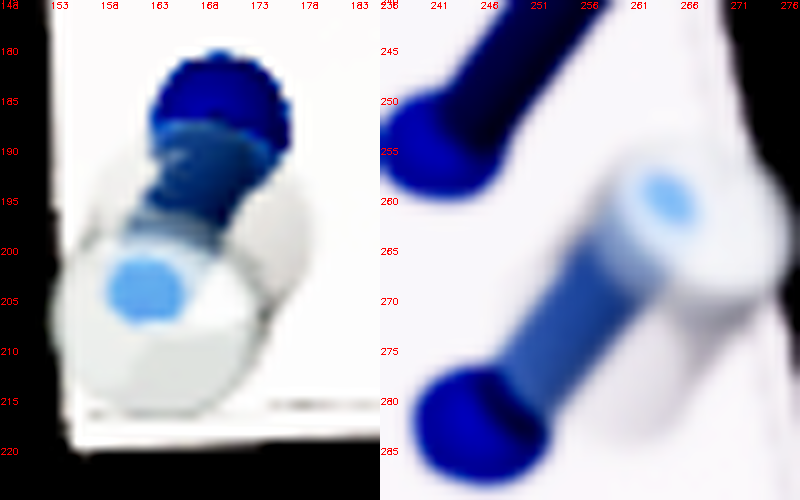

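Enlarged crops: the small beaker's bottom disc is centred at about (163.7,207) in the top view and (267.5,262.5) in the scene view. The depth puts it as a plane sloping from z≈101 to 116 mm.

```bash
python3 - <<'E'
from h import *
from scipy.spatial.transform import Rotation as Ro
print(onplane("top",163.7,207,107),onplane("scene",267.5,262.5,107))
b=np.load("top0.npz");C=cloud("top",b["D"])[198:217,152:176].reshape(-1,3)
k=C[(C[:,2]>95)&(C[:,2]<122)];A=np.c_[k[:,:2],np.ones(len(k))]
p=np.linalg.lstsq(A,k[:,2],rcond=None)[0];r=k[:,2]-A@p;q=abs(r)<4
p=np.linalg.lstsq(A[q],k[q,2],rcond=None)[0];print("tilt",np.degrees(np.arctan(p[:2])),"z at 544,328",p@[544,328,1],len(k))
y=np.radians(3.05);t=np.radians(25)
u=np.array([-np.sin(t)*np.cos(y),-np.sin(t)*np.sin(y),np.cos(t)])
ty=np.array([-np.sin(y),np.cos(y),0]);Rt=np.stack([np.cross(ty,-u),ty,-u],1)
q=ctrl.sense()["ee_rot"];R0=Ro.from_quat([*q[1:],q[0]])
rv=(Ro.from_matrix(Rt)*R0.inv()).as_rotvec(degrees=True);print("rotvec",rv,np.linalg.norm(rv))
P=np.array([544,328,107]);T0=np.array([199.5,485.6,231.3])
for d in(70,-38): print(d,P+d*u-T0)
print("mat check",Ro.from_rotvec(rv,degrees=True).as_matrix()@R0.as_matrix()[:,2])
E
```

```text
[544.90941802 324.38288119 107.        ] [548.18211474 340.81485613 107.        ]
tilt [20.33482522  3.17266144] z at 544,328 107.10437098247512 370
rotvec [ -4.16157362 -24.87169158  24.99016494] 35.50250808820677
70 [ 314.9586269  -159.17404947  -60.85845491]
-38 [ 360.5367454  -156.745516   -158.73969591]
mat check [ 0.42201962  0.02248642 -0.90630779]
```

The two views disagree by several mm in y. I'll move to the pre-grasp pose, well clear of the beaker, and compare gripper and beaker there at close range.

Emit:
apply_moves(
  targets=[
    [85,[80,-40,10],[-1,-6,6]],
    [85,[160,-80,10],[-2,-12,12]],
    [85,[240,-120,0],[-3,-18,18]],
    [85,[315,-157,-50],[-4.2,-24.9,25]],
    [85,[315,-157,-50],[-4.2,-24.9,25]],
    [85,[315,-157,-50],[-4.2,-24.9,25]],
    [85,[315,-157,-50],[-4.2,-24.9,25]],
    [85,[315,-157,-50],[-4.2,-24.9,25]],
    [85,[315,-157,-50],[-4.2,-24.9,25]],
    [85,[315,-157,-50],[-4.2,-24.9,25]],
    [85,[315,-157,-50],[-4.2,-24.9,25]],
    [85,[315,-157,-50],[-4.2,-24.9,25]],
    [85,[315,-157,-50],[-4.2,-24.9,25]],
  ],
  squeeze=30,
)

```text
time_s: 1.4
eef_pos: [513.9, 329.3, 181.7]
ee_rot: [0.217, -0.027, 0.976, 0.006]
force: [0.1, 0.1, -0.1]
grip_width: 0.993
grip_force: 0.0
```

```bash
python3 - <<'E'
from h import *
ims=[]
for n in("scene","top"):
    im,D=capture(n); np.savez(f"{n}1.npz",im=im,D=D); ims.append(im)
s=ctrl.sense();print(s["time_s"],s["eef_pos"],s["ee_rot"],s["joints"].round(2))
R0=s["eef_pos"]
for n in("scene","top"): print(n,"tcp px",proj(n,s["eef_pos"]))
A=cv2.resize(ims[0][170:310,210:310],None,fx=4,fy=4,interpolation=cv2.INTER_CUBIC)
B=cv2.resize(ims[1][160:290,120:220],None,fx=4,fy=4,interpolation=cv2.INTER_CUBIC)
o=np.zeros((560,800,3),np.uint8);o[:A.shape[0],:400]=A;o[:B.shape[0],400:]=B
cv2.imwrite("pics/p1.png",o)
E
```

```text
1.5 [514.192631   328.9887898  181.53146524] [ 0.21689341 -0.02648664  0.97581639  0.00617121] [ 0.45  0.37  1.62 -0.24  0.76 -1.04]
scene tcp px [282.98188916 238.94882727]
top tcp px [153.81401894 220.64840679]
```

View pics/p1.png

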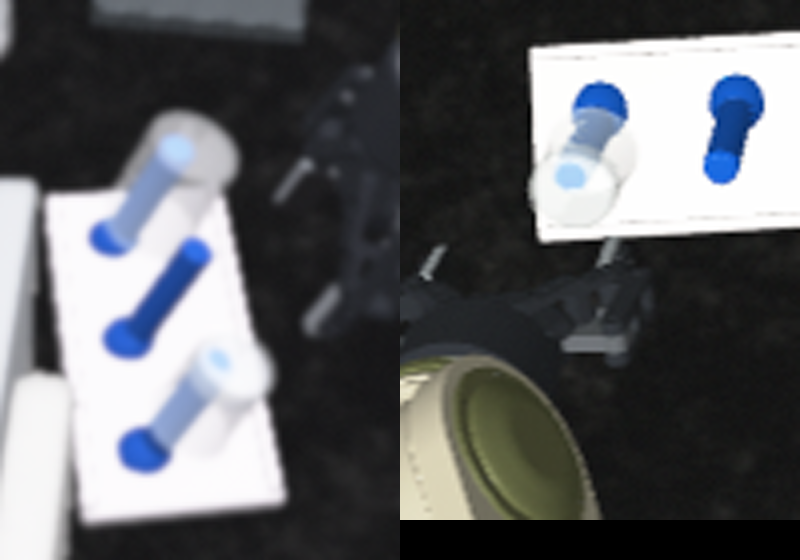

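The fingertips appear at (279,219.5) and (287.5,251) in the scene view, and at (130,222) and (174,220) in the top view. I'll check each camera against the known TCP.

```bash
python3 - <<'E'
from h import *
T=np.array([514.2,329,181.5]);u=np.array([-.422,-.0225,.906]);ty=np.array([-.0532,.9986,0])
for k in(8,13):
  for n in("scene","top"): print(k,n,[proj(n,T+k*u+s*45*ty).round(1) for s in(-1,0,1)])
print("meas tips tri",tri("top",(130,221.8),"scene",(287.5,251.3)),tri("top",(173.8,220),"scene",(279.3,219.5)))
a=np.load("scene0.npz")["im"];h=cv2.cvtColor(a,cv2.COLOR_BGR2HSV)
w=((h[...,2]>200)&(h[...,1]<40)).astype(np.uint8);w[:212]=0;w[303:]=0;w[:,:221]=0;w[:,284:]=0
w=cv2.morphologyEx(w,cv2.MORPH_CLOSE,np.ones((9,9)));c=max(cv2.findContours(w,0,2)[0],key=cv2.contourArea)
ap=cv2.approxPolyDP(c,5,True)[:,0];print("scene rack corners",[(p.tolist(),onplane("scene",*p,15).round(1).tolist()) for p in ap])
b=np.load("top1.npz")
E
```

```text
8 scene [array([281.2, 222.4]), array([284.6, 236.9]), array([288.3, 252.2])]
8 top [array([173.5, 221.1]), array([153. , 222.3]), array([132.6, 223.4])]
13 scene [array([282.2, 221.1]), array([285.7, 235.6]), array([289.3, 250.9])]
13 top [array([173.1, 222.1]), array([152.6, 223.3]), array([132. , 224.5])]
meas tips tri (array([511.80626881, 377.09270317, 196.94709185]), np.float64(0.9583806492952063)) (array([516.94829531, 281.38357847, 196.69055238]), np.float64(2.285734795757089))
scene rack corners [([264, 212], [527.4, 93.0, 15.0]), ([250, 220], [571.3, 121.9, 15.0]), ([222, 219], [652.5, 113.5, 15.0]), ([221, 302], [665.2, 387.9, 15.0]), ([280, 293], [514.5, 371.0, 15.0])]
```

Both cameras agree with the TCP to about 2 px, and the y uncertainty of about 4 mm is well inside the finger clearance. Now I'll descend along the beaker axis.

Emit:
apply_moves(
  targets=[
    [85,[6,0,-16],[0,0,0]],
    [85,[13,-1,-32],[0,0,0]],
    [85,[20,-1,-48],[0,0,0]],
    [85,[27,-1,-64],[0,0,0]],
    [85,[34,-1,-80],[0,0,0]],
    [85,[40,-1,-95],[0,0,0]],
    [85,[46,-1,-108],[0,0,0]],
    [85,[46,-1,-108],[0,0,0]],
  ],
)

```text
time_s: 2.3
eef_pos: [560.2, 327.2, 71.5]
ee_rot: [0.216, -0.026, 0.976, 0.005]
force: [-0.6, 0.6, 0.8]
grip_width: 0.997
grip_force: 0.0
```

```bash
python3 - <<'E'
from h import *
ims=[]
for n in("scene","top"):
    im,D=capture(n); ims.append(im)
A=cv2.resize(ims[0][200:300,230:310],None,fx=5,fy=5,interpolation=cv2.INTER_CUBIC)
B=cv2.resize(ims[1][170:270,130:210],None,fx=5,fy=5,interpolation=cv2.INTER_CUBIC)
cv2.imwrite("pics/p2.png",np.hstack([A,B]))
s=ctrl.sense();print(s["time_s"],s["eef_pos"],s["force"])
E
```

```text
2.4 [560.54001787 327.71629543  73.55808907] [-0.35757251  0.5134297   0.00355601]
```

View pics/p2.png

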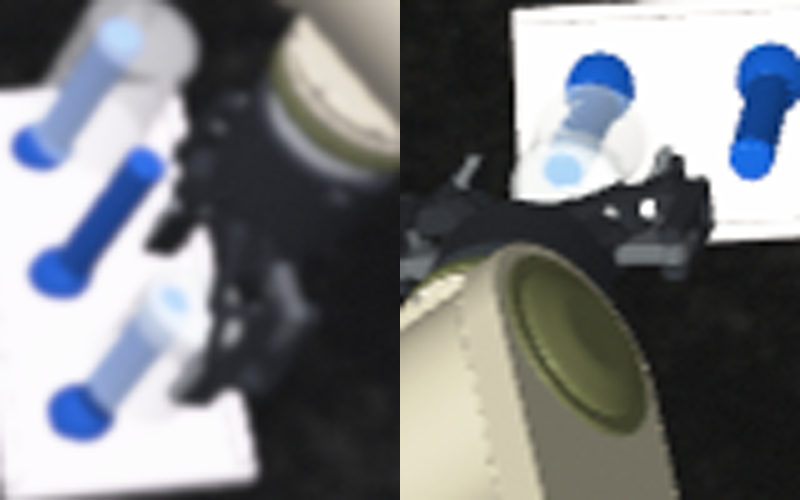

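The fingers straddle the beaker: tips at crop (470,165) and (665,158) in the top view, (160,240) and (190,395) in the scene view, with the beaker midway. I'll close and let it settle.

Emit:
apply_moves(
  targets=[
    [40,[0,0,0],[0,0,0]],
    [40,[0,0,0],[0,0,0]],
    [40,[0,0,0],[0,0,0]],
    [40,[0,0,0],[0,0,0]],
    [40,[0,0,0],[0,0,0]],
    [40,[0,0,0],[0,0,0]],
    [40,[0,0,0],[0,0,0]],
    [40,[0,0,0],[0,0,0]],
    [40,[0,0,0],[0,0,0]],
    [40,[0,0,0],[0,0,0]],
  ],
  squeeze=35,
)

```text
time_s: 3.4
eef_pos: [560.7, 328.1, 74.5]
ee_rot: [0.218, -0.026, 0.976, 0.006]
force: [-3.7, 1.5, 6.1]
grip_width: 0.631
grip_force: 36.0
```

It is gripped at 53.9 mm, which matches the taper about 17 mm below the bottom. Next I'll withdraw along the peg.

Emit:
apply_moves(
  targets=[
    [40,[-2,0,4.5],[0,0,0]],
    [40,[-5,0,11],[0,0,0]],
    [40,[-9,-0.5,19],[0,0,0]],
    [40,[-14,-1,30],[0,0,0]],
    [40,[-19,-1,41],[0,0,0]],
    [40,[-24,-1,52],[0,0,0]],
    [40,[-29,-1.5,63],[0,0,0]],
    [40,[-34,-2,74],[0,0,0]],
    [40,[-39,-2,85],[0,0,0]],
    [40,[-44,-2.5,95],[0,0,0]],
    [40,[-47,-2.5,100],[0,0,0]],
    [40,[-47,-2.5,100],[0,0,0]],
  ],
)

```text
time_s: 4.6
eef_pos: [513.4, 325.3, 174.2]
ee_rot: [0.217, -0.026, 0.976, 0.006]
force: [-0.8, -0.2, -1.5]
grip_width: 0.632
grip_force: 37.1
```

```bash
python3 - <<'E'
from h import *
ims=[]
for n in("scene","top"):
    im,D=capture(n); ims.append(im)
A=cv2.resize(ims[0][180:300,220:320],None,fx=4,fy=4,interpolation=cv2.INTER_CUBIC)
B=cv2.resize(ims[1][160:280,120:220],None,fx=4,fy=4,interpolation=cv2.INTER_CUBIC)
cv2.imwrite("pics/p3.png",np.hstack([A,B]))
s=ctrl.sense();print(s["time_s"],s["eef_pos"],s["force"],s["grip_width"])
E
```

```text
4.7 [513.41401933 325.04427561 172.97706808] [ 0.17029881  0.50632383 -1.31296873] 0.6300088529469116
```

View pics/p3.png

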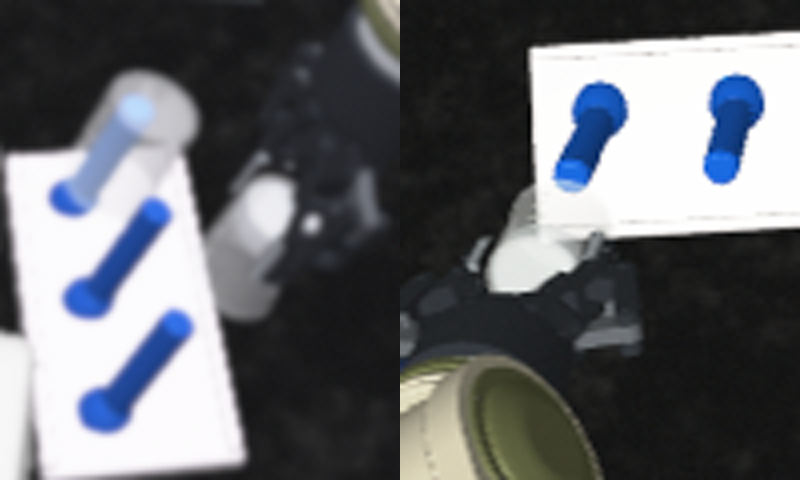

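The beaker is held and clear of the peg, hanging mouth down at about crop (250,240), and the larger beaker is still on its peg. I'll back away and stand it upright, then traverse to the tray's side in front of the rack.

Emit:
apply_moves(
  targets=[
    [40,[-15,0,20],[0,0,0]],
    [40,[-35,0,35],[-0.2,4,0]],
    [40,[-55,0,50],[-0.4,8.5,0]],
    [40,[-75,0,57],[-0.7,13,0]],
    [40,[-94,-10,57],[-0.9,17,0]],
    [40,[-94,-35,57],[-1.1,21,0]],
    [40,[-94,-65,57],[-1.33,25,0]],
    [40,[-94,-100,57],[-1.33,25,0]],
    [40,[-94,-135,57],[-1.33,25,0]],
    [40,[-94,-170,57],[-1.33,25,0]],
    [40,[-94,-205,57],[-1.33,25,0]],
    [40,[-94,-240,57],[-1.33,25,0]],
    [40,[-94,-275,57],[-1.33,25,0]],
    [40,[-94,-310,57],[-1.33,25,0]],
    [40,[-94,-345,57],[-1.33,25,0]],
    [40,[-94,-380,57],[-1.33,25,0]],
    [40,[-94,-415,57],[-1.33,25,0]],
    [40,[-90,-445,57],[-1.33,25,0]],
    [40,[-85,-460,57],[-1.33,25,0]],
    [40,[-85,-460,57],[-1.33,25,0]],
  ],
)

```text
time_s: 6.7
eef_pos: [428.8, -136.1, 229.7]
ee_rot: [-0.0, -0.026, 1.0, 0.001]
force: [0.4, -0.2, -0.7]
grip_width: 0.633
grip_force: 37.1
```

Emit:
apply_moves(
  targets=[
    [40,[20,-13,-5],[0,0,0]],
    [40,[45,-30,-15],[0,0,0]],
    [40,[65,-43,-35],[0,0,0]],
    [40,[76,-50,-60],[0,0,0]],
    [40,[76,-50,-90],[0,0,0]],
    [40,[76,-50,-120],[0,0,0]],
    [40,[76,-50,-145],[0,0,0]],
    [40,[76,-50,-163],[0,0,0]],
    [40,[76,-50,-170],[0,0,0]],
    [40,[76,-50,-170],[0,0,0]],
    [40,[76,-50,-170],[0,0,0]],
  ],
)

```text
time_s: 7.8
eef_pos: [505.1, -184.6, 61.2]
ee_rot: [0.001, -0.027, 1.0, -0.0]
force: [0.7, -0.0, -0.2]
grip_width: 0.634
grip_force: 37.1
```

```bash
python3 - <<'E'
from h import *
ims=[]
for n in("scene","top"):
    im,D=capture(n); ims.append(im)
    if n=="scene": C=cloud(n,D)
A=cv2.resize(ims[0][95:195,220:320],None,fx=4,fy=4,interpolation=cv2.INTER_CUBIC)
B=cv2.resize(ims[1][170:270,310:410],None,fx=4,fy=4,interpolation=cv2.INTER_CUBIC)
cv2.imwrite("pics/p4.png",np.hstack([A,B]))
s=ctrl.sense();print(s["time_s"],s["eef_pos"],s["force"],s["grip_width"])
for n in("scene","top"):print(proj(n,s["eef_pos"]),proj(n,s["eef_pos"]-[0,0,32]),proj(n,s["eef_pos"]+[0,0,38]))
E
```

```text
7.9 [ 505.0540506  -184.92810218   61.34968294] [-0.2239628   0.21177462 -0.19184336] 0.6344247530860168
[262.96197304 139.90274339] [262.52500592 147.32524054] [263.49783691 130.80034668]
[370.86009478 222.23965258] [367.51916831 221.86599284] [375.10423851 222.71433098]
```

View pics/p4.png

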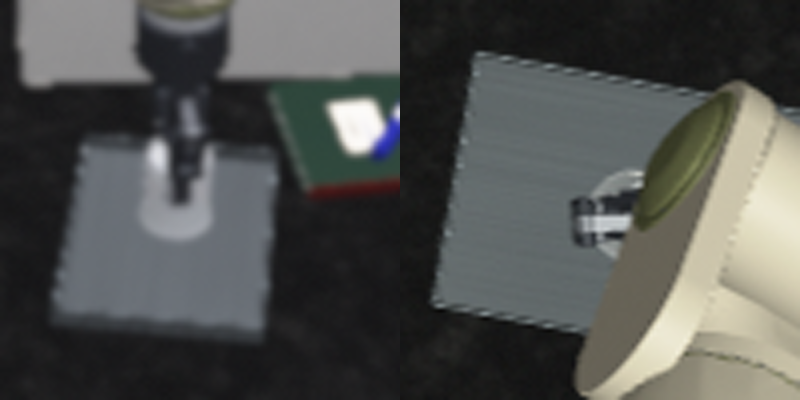

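The beaker is upright over the middle of the tray, at crop (178,200) in the scene view. I'll lower it to just above the floor.

Emit:
apply_moves(
  targets=[
    [40,[0,0,-7],[0,0,0]],
    [40,[0,0,-14],[0,0,0]],
    [40,[0,0,-19],[0,0,0]],
    [40,[0,0,-22],[0,0,0]],
    [40,[0,0,-22],[0,0,0]],
    [40,[0,0,-22],[0,0,0]],
  ],
)

```text
time_s: 8.5
eef_pos: [504.6, -184.9, 38.3]
ee_rot: [0.0, -0.027, 1.0, 0.0]
force: [-0.3, -0.1, 1.4]
grip_width: 0.63
grip_force: 37.1
```

Emit:
apply_moves(
  targets=[
    [40,[0,0,-1],[0,0,0]],
    [40,[0,0,-2],[0,0,0]],
    [40,[0,0,-2],[0,0,0]],
    [40,[0,0,-2],[0,0,0]],
  ],
)

```text
time_s: 8.9
eef_pos: [504.8, -185.0, 37.0]
ee_rot: [0.001, -0.027, 1.0, 0.0]
force: [-0.5, 0.4, 4.8]
grip_width: 0.634
grip_force: 37.5
```

Emit:
apply_moves(
  targets=[
    [40,[0,0,-0.5],[0,0,0]],
    [40,[0,0,-1],[0,0,0]],
    [40,[0,0,-1],[0,0,0]],
    [40,[0,0,-1],[0,0,0]],
  ],
)

```text
time_s: 9.3
eef_pos: [505.0, -185.1, 36.8]
ee_rot: [0.001, -0.027, 1.0, -0.0]
force: [-3.3, 1.9, 14.2]
grip_width: 0.629
grip_force: 38.1
```

The force rise to 14 N confirms contact. I'll relieve 1 mm and open gradually.

Emit:
apply_moves(
  targets=[
    [40,[0,0,0.8],[0,0,0]],
    [40,[0,0,0.8],[0,0,0]],
    [56,[0,0,0.8],[0,0,0]],
    [58,[0,0,0.8],[0,0,0]],
    [62,[0,0,0.8],[0,0,0]],
    [70,[0,0,0.8],[0,0,0]],
    [85,[0,0,0.8],[0,0,0]],
    [85,[0,0,0.8],[0,0,0]],
    [85,[0,0,0.8],[0,0,0]],
    [85,[0,0,0.8],[0,0,0]],
    [85,[0,0,0.8],[0,0,0]],
    [85,[0,0,0.8],[0,0,0]],
  ],
  squeeze=20,
)

```text
time_s: 10.5
eef_pos: [504.5, -184.9, 36.1]
ee_rot: [0.0, -0.027, 1.0, 0.0]
force: [-0.5, 1.0, -0.4]
grip_width: 0.996
grip_force: 0.0
```

Emit:
apply_moves(
  targets=[
    [85,[0,0,8],[0,0,0]],
    [85,[0,0,20],[0,0,0]],
    [85,[0,0,40],[0,0,0]],
    [85,[0,0,70],[0,0,0]],
    [85,[0,0,105],[0,0,0]],
    [85,[-20,20,140],[0,0,0]],
    [85,[-55,50,170],[0,0,0]],
    [85,[-90,80,180],[0,0,0]],
    [85,[-120,110,180],[0,0,0]],
    [85,[-130,120,180],[0,0,0]],
    [85,[-130,120,180],[0,0,0]],
    [85,[-130,120,180],[0,0,0]],
  ],
)

```text
time_s: 11.7
eef_pos: [375.3, -65.5, 216.7]
ee_rot: [0.001, -0.027, 1.0, -0.0]
force: [0.5, 0.4, -0.4]
grip_width: 0.998
grip_force: 0.0
```

```bash
python3 - <<'E'
from h import *
ims=[]
for n in("scene","top"):
    im,D=capture(n); ims.append(im)
A=cv2.resize(ims[0][95:295,205:335],None,fx=3,fy=3,interpolation=cv2.INTER_CUBIC)
B=cv2.resize(ims[1][90:290,145:415],None,fx=1.5,fy=1.5,interpolation=cv2.INTER_CUBIC)
o=np.zeros((600,800,3),np.uint8);o[:A.shape[0],:A.shape[1]]=A;o[:B.shape[0],392:392+B.shape[1]]=B[:,:408]
cv2.imwrite("pics/p5.png",o)
s=ctrl.sense();print(s["time_s"],s["eef_pos"],s["force"],abs(s["dq"]).max())
E
```

```text
11.8 [375.28960692 -65.68663597 216.16770762] [ 0.19226117 -0.78478585 -0.24380869] 0.006910152075586786
```

View pics/p5.png

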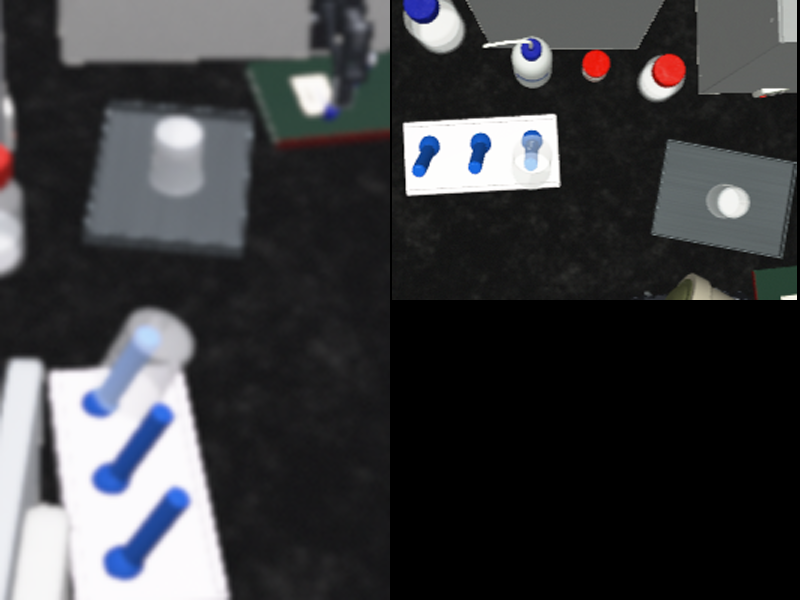

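The beaker stands mouth down mid-tray, at (178,155) in the crop. The larger beaker is still on its peg, the wash bottle is unmoved and the robot is clear, so I'm handing in.

```bash
python3 -c "
from rig import ctrl
print(ctrl.finish_job())"
```

```text
the job is handed in; nothing more can be done
None
```

The small beaker is standing mouth down in the middle of the tray, with the larger beaker still on its peg and the wash bottle where it was; I handed the job in at about 11.8 s.

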